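Fit out the power module and hold its bayonet plug home

TASK

Fit out the blue power module: first pack the relay block and the can capacitor side by side, standing upright, in its open bay (either order), and let go of them. Then put the orange-handled bayonet plug into the module's round socket with its two lugs through the two slots, push it down against the spring, turn it a quarter turn clockwise (seen from above), and finish while still gripping it at that quarter turn and pressing it fully home, its black flange flush on the socket rim; do not let go. Leave the orange jar, the white tin and the small blue box where they are.

Things in the scene. Friction and masses are not known exactly. Their poses are not given: they have to be found in the camera images.
- module: fixed blue base plate 290 x 112 x 6 mm lying on the bench; origin on its underside (bench height); its x axis runs along the length, from the round socket (at x = -85 mm, y = 0) to the open bay (centre at x = +70 mm, y = 0). The bay lies to the robot's left, the socket to its right
- bay (a point): centre of the floor of the open bay, 6 mm above the bench; axes as the module. The bay is 80 mm long (x) by 42 mm wide (y) inside, with aluminium walls 4 mm thick and 16 mm high above this floor; it takes the relay and the capacitor in a row along x (for example at x = +20 and -20 mm), either way round
- rim (a point): centre of the mouth of the round socket, on top of its steel keeper ring (the rim), 40 mm above the bench; axes as the module; grey collar 60 mm across. The mouth is a 32 mm hole with two slots 12 mm wide, reaching to 23 mm from the axis, along the module's +x and -x (white paint marks). Fully home, the plug's origin is 16 mm under this point
- keeper (a point): on the socket axis at the underside of the keeper ring (5 mm thick), axes as the module. Below it the lugs can turn only clockwise seen from above, up to a stop about 95 deg from the slots; red paint marks at +y and -y show the quarter turn. The lugs clear the ring's underside when the plug's flange is less than 3.5 mm above the rim
- plunger (a joint): brass spring plunger in the socket, moving straight down: 0 m at rest with its top 5 mm under the rim, 0.011 when the plug is fully home, 0.014 at its stop; spring 3 N at rest, about 10 N with the plug fully home; it always pushes the plug up
- plug: loose bayonet plug, 56 mm tall, about 0.12 kg, standing upright at the start; origin at the centre of its underside, z up. Steel nose 28 mm in diameter, 16 mm long; black flange 48 mm in diameter from z = 16 to 20 mm; orange bar handle above. A half turn gives the same plug. It enters with its x axis along the module's x axis and ends with it along the module's y axis
- plug_handle (a point): in the orange bar handle of the plug, 44 mm above the plug's underside, axes as the plug. The bar is 44 mm long along x, 16 mm thick along y, from 20 to 56 mm above the underside: grip it across the 16 mm, above the flange
- plug_lugs (a point): between the plug's two lugs, 5 mm above its underside, axes as the plug. The lugs stick out of the nose along +x and -x: 42 mm over both, 8 mm wide, 5 mm high (2.5 to 7.5 mm above the underside)
- relay: loose beige relay block 36 x 36 x 54 mm, 0.09 kg, standing upright; origin at the centre of its underside, x and y square to its sides
- capacitor: loose blue-grey can capacitor, cylinder 35 mm in diameter and 80 mm high with two 6 mm terminals on top (86 mm in all), 0.14 kg, standing upright; origin at the centre of its underside
- orange_jar: bystander: orange jar with black lid, 48 mm in diameter, 62 mm tall; origin at the centre of its underside
- white_tin: bystander: white-lidded squat round tin, 62 mm in diameter, 36 mm tall; origin at the centre of its underside
- blue_box: bystander: small blue box with a clear lid, 44 x 62 x 19 mm; origin at the centre of its underside
- lug_tip (a point): tip of one of the two lugs, 21 mm from the plug's axis along its +x and 5 mm above its underside
Mind the look-alikes: they are no part of the job. What is shaped like the plug but pink is not meant.

How it is judged (in metres and radians):
On the way, in this order (a step that is already met when the one before it is completed fails the run):
1. relay and capacitor stand in the bay, let go (x of relay in the frame of bay between -0.026 and 0.026 m and y of relay in the frame of bay between -0.008 and 0.008 m and z of each of relay, capacitor in the frame of bay below 0.004 m and angle between each of relay, capacitor's own z axis and vertical below 0.1 rad and x of capacitor in the frame of bay between -0.026 and 0.026 m and y of capacitor in the frame of bay between -0.008 and 0.008 m and contact force between the fingers and relay below 0.1 N and contact force between the fingers and capacitor below 0.1 N), for 0.2 s.
2. the plug's lugs are down through the slots (z of plug in the frame of rim below -0.0095 m and horizontal distance between plug and rim below 0.005 m), for 0.05 s.
At the end, for the whole second after the job is handed in: Relay and capacitor stand upright on the bay floor; the plug is in the socket (4 mm of its axis, upright within 0.1 rad), a quarter turn from the slots within 0.22 rad, flange within 2 mm of the rim, spring pressed down, held still by the fingers with over 3 N (x of relay in the frame of bay between -0.026 and 0.026 m and y of relay in the frame of bay between -0.008 and 0.008 m and z of each of relay, capacitor in the frame of bay below 0.004 m and angle between each of relay, capacitor, plug's own z axis and vertical below 0.1 rad and x of capacitor in the frame of bay between -0.026 and 0.026 m and y of capacitor in the frame of bay between -0.008 and 0.008 m and z of plug in the frame of rim below -0.014 m and horizontal distance between plug and rim below 0.004 m and angle between the x axis of plug and the y axis of module, either way round below 0.22 rad and value of joint plunger above 0.0085 m and contact force between the fingers and plug above 3 N and linear speed of plug below 0.02 m/s); the arm keeps its last pose, push and grip.
It fails at once if a bystander (jar, tin, blue box) is shifted by more than 25 mm (distance of any of orange_jar, white_tin, blue_box from where it was at the start of the episode above 0.025 m).
It fails at once if the plug, down in the socket, is forced the wrong way round (counter-clockwise past its stop) (z of plug in the frame of rim below -0.0095 m and horizontal distance between plug and rim below 0.006 m and ((x of lug_tip in the frame of rim above 0.009 m and y of lug_tip in the frame of rim above 0.009 m) or (x of lug_tip in the frame of rim below -0.009 m and y of lug_tip in the frame of rim below -0.009 m))).
It also fails if it takes over 72 s, if anything falls off the work surface, if the arm or the gripper's body presses on something with over 40 N, if the wrist force passes 120 N, or if a joint passes its speed limit or range.

ROBOT

A 6-joint arm with a two-finger parallel gripper is mounted at the origin on a cart in front of the work surface, level with it; the furniture and walls round the work are solid. World frame = base frame: x ahead of the robot, y to its left, z up, the work surface at z = 0. Lengths are in mm, angles in rad, forces in N, time in s.
With the tool pointing down it reaches from about 350 to 775 mm from the base axis. Payload 7.3 kg.
Tool frame: the origin (TCP) lies at the very end of the fingers, on their centre line; the grasp point (between the pads) lies 19 mm behind it; z points along the fingers, y is the line along which they close (so a half turn about z gives the same grasp; the last joint's range is limited). The gripper opens to 92 mm and grips with 3 to 60 N. Pads are 19 mm wide; open, the fingers measure 130 mm over their backs; the gripper's body (75 mm by 190 mm) begins 47 mm behind the grasp point.
Start: joints at [-1.295, 0.342, 1.524, -0, 1.275, -0.146], TCP at [214.961, -478.996, 226.741] pointing down, gripper open.
Joint ranges: [-2.53, 2.53], [-0.77, 2.02], [0.04, 2.7], [-1, 4.14], [0.28, 2.66], [-3.11, 3.11]. Speed limits (rad/s): [2.57, 2.57, 3.14, 3.14, 3.14, 3.14].

INTERFACE

Orientations are given as a unit quaternion [w, x, y, z].
In Python, from workcell import ctrl gives the robot as it stands.
- The arm moves only by the shell command python3 -m pendant 'ROWS' [FORCE]. ROWS is JSON, a list of rows, each an object with "dp": the shift along the tool's x, y, z scaled (see below), a list of three; "twist": the turn, a rotation vector about the tool's x, y, z scaled (see below), a list of three; "gripper": the opening, from 0 (shut) to 1 (fully open). A call has 1 to 12 rows; each row is the pose to reach, as a shift and turn from the pose commanded when the call began, along the tool's axes at that moment; what a row does not reach only later rows make up. The controller multiplies each number of a shift by 0.6 m and each number of a turn by 90 degrees. A row lasts 1/8 s, in which the tool goes at most 62.5 mm and 10.7 degrees, less where a joint would pass 70% of its speed; a pose out of reach is approached as far as the arm can. A call with a number of a shift or a turn outside -1 to 1 is refused whole. A call with a gripper value outside its range is refused whole. The fingers move at their own pace and stop on an object; FORCE is the grip in N (left out, the last holds). Time passes only in rows, so rows that repeat a pose let the fingers close. It gives the time, the measured TCP pose, the force, the opening and the grip force at its end, in the units of the state.
- ctrl.sense(): the state, without advancing time (a new reading comes with each control period).
- ctrl.grab_frame(name): name is "side" or "top" or "wrist"; returns (picture, depth): 384x512x3 uint8, blue, green, red; 384x512 float32, mm along the optical axis (not along the pixel's ray), 0 where there is no reading.
- ctrl.camera_params(name): a dict with "mtx" (3x3 intrinsics, pixels), "k1" (the pictures are not rectified: a ray, as slopes to the right and down, at radius r is drawn at 1 + k1 r^2 times it, then the intrinsics apply), "position" and "orientation" of the camera in the world; the wrist camera has in their place "hand_eye" (4x4, takes a point from camera to tool coordinates, whose origin is the TCP and whose axes are the flange's). Camera axes: x right, y down, z forward; pixel columns grow to the right and rows downward; lengths in mm; the calibration is good to about 2 mm. A picture is of the moment at which its call begins: read the wrist's pose just before it. camera_params takes no time and is no camera call.
- ctrl.job_done(): hands the job in; it is judged then, once.
The state is a dict: "time_s": time; "qpos": joint angles; "joint_velocities": joint speeds; "joint_efforts": joint torques, N m; "tool_pos": TCP position; "ee_rot": TCP orientation; "wrist_force": force on the tool from outside, world axes, zero at the start; "moment": the same for the moment, N m; "gripper_width": finger opening in mm; "gripper_force": force on a finger pad.
Only numpy, scipy, OpenCV 4.12 (cv2) and the standard library are available. Lean on these libraries where they do the work, as an engineer would, in place of code of your own. Each camera call takes 0.05 s, during which the arm holds its last target. There are 200 camera calls.

## Working session

There is one attempt and no reset: what is moved stays moved. The work goes in short steps, Python scripts to look and compute and a shell command to move; the robot and the scene stay as the last step left them, time stands still between calls to the robot, and variables do not carry over. Pictures are saved under pics/ and viewed, at most 14 in all, crops included, and the job is handed in when it is done.

```bash
mkdir -p pics
cat > h.py <<'E'
import numpy as np,cv2
from scipy.spatial.transform import Rotation as R
from workcell import ctrl
def q2m(q): return R.from_quat([q[1],q[2],q[3],q[0]]).as_matrix()
def snap(n):
    s=ctrl.sense(); im,d=ctrl.grab_frame(n); np.savez('%s.npz'%n,im=im,d=d,p=np.array(s['tool_pos']),q=np.array(s['ee_rot'])); return im,d
def pose(n):
    c=ctrl.camera_params(n)
    if n=='wrist':
        z=np.load('wrist.npz'); H=np.array(c['hand_eye']); T=np.eye(4);T[:3,:3]=q2m(z['q']);T[:3,3]=z['p']; M=T@H; return c,M[:3,:3],M[:3,3]
    return c,q2m(c['orientation']),np.array(c['position'])
def ray(n,u,v):
    c,Rm,t=pose(n); K=np.array(c['mtx']);k=c['k1']
    p=cv2.undistortPoints(np.array([[[u,v]]],float),K,np.array([k,0,0,0.]))[0,0]
    return p,Rm,t
def atz(n,u,v,z):   # intersect with world plane z
    p,Rm,t=ray(n,u,v); d=Rm@np.array([p[0],p[1],1]); return t+d*(z-t[2])/d[2]
def dep(n,u,v):
    z=np.load('%s.npz'%n)['d']; p,Rm,t=ray(n,u,v); return t+Rm@(np.array([p[0],p[1],1])*z[int(v),int(u)])
def cloud(n):
    z=np.load('%s.npz'%n); d=z['d']; c,Rm,t=pose(n); vv,uu=np.mgrid[:d.shape[0],:d.shape[1]]
    p=cv2.undistortPoints(np.stack([uu.ravel(),vv.ravel()],1).astype(float)[:,None],np.array(c['mtx']),np.array([c['k1'],0,0,0.]))[:,0]
    P=np.c_[p,np.ones(len(p))]*d.ravel()[:,None]
    return (P@Rm.T+t).reshape(d.shape+(3,)),z['im'],d>0
def delta(xyz,yaw=None):
    """print dp (scaled) to reach TCP xyz tool-down; current yaw info"""
    s=ctrl.sense();M=q2m(s['ee_rot']);d=M.T@(np.array(xyz)-s['tool_pos'])/600
    out=[d.round(4).tolist()]
    if yaw is not None:
        y=np.array([-np.sin(yaw),np.cos(yaw),0]) ; 
        # tool x at angle yaw, z down
        T=np.array([[np.cos(yaw),np.sin(yaw),0],[np.sin(yaw),-np.cos(yaw),0],[0,0,-1]]).T
        out.append((R.from_matrix(M.T@T).as_rotvec()/(np.pi/2)).round(4).tolist())
    print(out)
E
python3 - <<'E'
from h import *
s=ctrl.sense();print(s);print(q2m(s['ee_rot']).round(3))
for n in('top','side'): 
    im,d=snap(n);cv2.imwrite(f'pics/{n}0.png',cv2.resize(im,(800,600)));c=ctrl.camera_params(n);print(n,c)
print(ctrl.camera_params('wrist'))
E
```

```text
{'time_s': 0.0, 'qpos': array([-1.29497742e+00,  3.42749348e-01,  1.52500463e+00,  2.62514274e-05,
        1.27542082e+00, -1.45971627e-01]), 'joint_velocities': array([ 0.00054964,  0.00304382,  0.00122386,  0.00011297, -0.00100471,
        0.00065474]), 'joint_efforts': array([ 5.45005321e-06, -4.31244493e+01, -2.44225931e+01,  7.17272842e-02,
        5.58691949e-02, -1.20254103e-04]), 'tool_pos': array([ 214.86131892, -478.57279099,  226.03547923]), 'ee_rot': array([-7.90223285e-04,  9.77844392e-01,  2.09331601e-01, -3.87956201e-05]), 'wrist_force': array([ 1.00762057, -0.00513592,  0.06837167]), 'moment': array([ 0.02518245,  0.03324454, -0.03862586]), 'gripper_force': 0.0, 'gripper_width': 91.63714644883353}
[[ 0.912  0.409 -0.   ]
 [ 0.409 -0.912  0.002]
 [ 0.    -0.002 -1.   ]]
top {'mtx': array([[383.32438623,   0.        , 261.76139538],
       [  0.        , 383.32438623, 192.4896476 ],
       [  0.        ,   0.        ,   1.        ]]), 'k1': -0.05275785131488113, 'position': array([ 339.54540036,   51.09927858, 1301.14045025]), 'orientation': array([-0.03295141,  0.71349
[... 215 characters left out ...]
280007128077, 'position': array([-136.94731802, 1164.38009643,  546.14827989]), 'orientation': array([ 0.13855035, -0.20327779,  0.8009075 , -0.54592043])}
{'mtx': array([[282.04322219,   0.        , 258.93010703],
       [  0.        , 282.04322219, 190.36162722],
       [  0.        ,   0.        ,   1.        ]]), 'k1': -0.04040798543428792, 'hand_eye': array([[ 1.06012078e-03, -9.53072187e-01, -3.02741281e-01,
         8.24628025e+01],
       [ 9.99999089e-01,  7.57388071e-04,  1.11737094e-03,
        -1.07139102e+00],
       [-8.35642529e-04, -3.02742190e-01,  9.53072121e-01,
        -1.57760746e+02],
       [ 0.00000000e+00,  0.00000000e+00,  0.00000000e+00,
         1.00000000e+00]])}
```

View pics/top0.png

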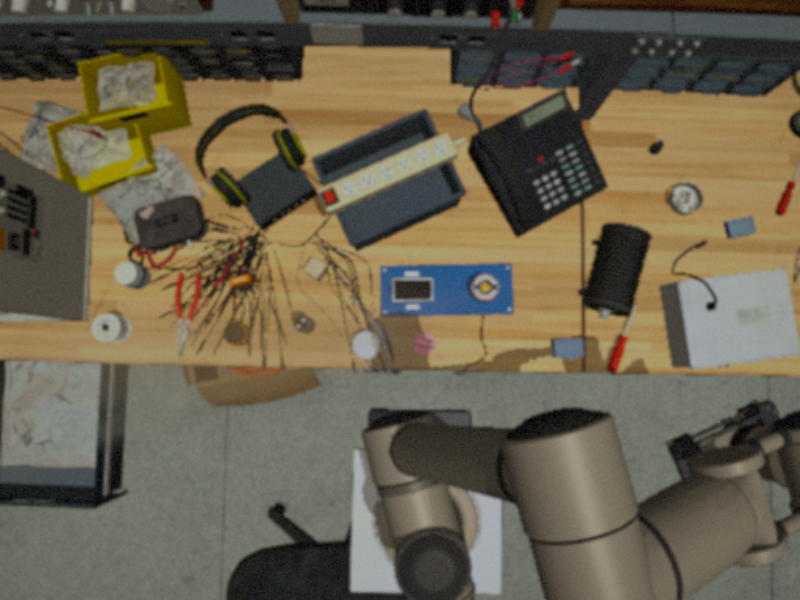

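View pics/side0.png

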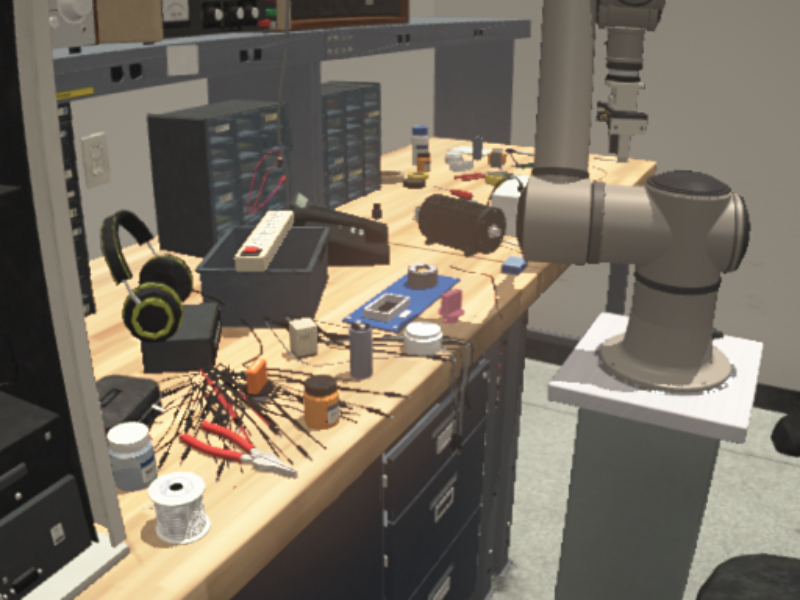

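The top view (800x600) shows these candidates:
- Plug: orange at (240,281). The pink look-alike at (425,343) and the orange jar at (236,331) could be taken for it.
- Relay: beige at (315,266). The power strip and the white tin at (366,344) are other light objects.
- Capacitor: at (303,322). The white bottle is at (130,273).
- Module: bay at (412,290), socket at (486,287).

I choose the orange one, the beige block and the can, and check them in a crop.

Run:
```python
from h import *
im=np.load('top.npz')['im'];cv2.imwrite('pics/c1.png',cv2.resize(im[160:240,138:338],None,fx=4,fy=4,interpolation=cv2.INTER_CUBIC))
P,_,ok=cloud('top')
for n,u,v,z in [('plug',240,281,56),('relay',315,266,54),('cap',303,322,80),('socket',486,287,40),('bay',412,290,6),('jar',236,331,62),('tin',366,344,36),('box',569,347,19)]:
    u/=1.5625;v/=1.5625;print(n,atz('top',u,v,z).round(),dep('top',u,v).round())
z=P[...,2][150:240,130:340];print(np.percentile(z,[5,50]))
```

```text
plug [496. 403.  56.] [496. 403.  55.]
relay [531. 246.  54.] [531. 247.  52.]
cap [411. 263.  80.] [411. 262.  82.]
socket [ 496. -116.   40.] [ 496. -117.   35.]
bay [490.  41.   6.] [490.  41.   4.]
jar [390. 405.  62.] [390. 404.  62.]
tin [370. 136.  36.] [370. 135.  38.]
box [ 373. -299.   19.] [ 373. -300.   14.]
[-5.62590155  1.60510978]
```

View pics/c1.png

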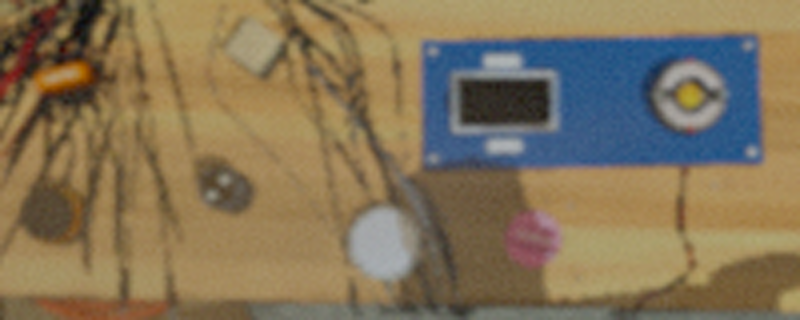

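The crop confirms it: orange bar plug at (66,76), relay at (255,45) turned about 40°, capacitor with two terminals at (225,185), pink look-alike at (533,238), tin at (383,242), jar at (50,212). Next I look at the module from close by.

Run:
```python
from h import *
delta([490,-40,200],np.pi/2)
for u,v,z in [(433,49,6),(748,45,6),(433,157,6),(751,152,6)]: print(atz('top',138+u/4,160+v/4,z).round(1))
```

```text
[[0.7177, -0.4792, 0.0443], [-0.0007, -0.0006, -0.7315]]
[534.7 101.1   6. ]
[ 543.9 -168.1    6. ]
[442.3  98.8   6. ]
[ 452.1 -171.     6. ]
```

```bash
python3 -m pendant '[{"dp":[0.718,-0.479,0.044],"twist":[0,0,-0.73],"gripper":1},{"dp":[0.718,-0.479,0.044],"twist":[0,0,-0.73],"gripper":1},{"dp":[0.718,-0.479,0.044],"twist":[0,0,-0.73],"gripper":1},{"dp":[0.718,-0.479,0.044],"twist":[0,0,-0.73],"gripper":1},{"dp":[0.718,-0.479,0.044],"twist":[0,0,-0.73],"gripper":1},{"dp":[0.718,-0.479,0.044],"twist":[0,0,-0.73],"gripper":1},{"dp":[0.718,-0.479,0.044],"twist":[0,0,-0.73],"gripper":1},{"dp":[0.718,-0.479,0.044],"twist":[0,0,-0.73],"gripper":1},{"dp":[0.718,-0.479,0.044],"twist":[0,0,-0.73],"gripper":1},{"dp":[0.718,-0.479,0.044],"twist":[0,0,-0.73],"gripper":1},{"dp":[0.718,-0.479,0.044],"twist":[0,0,-0.73],"gripper":1}]'
python3 - <<'E'
from h import *
im,d=snap('wrist');cv2.imwrite('pics/w1.png',cv2.resize(im,(800,600)));print(ctrl.sense()['tool_pos'],ctrl.sense()['time_s'])
delta([450,255,200],np.pi/2)
E
```

```text
time_s: 1.48
tool_pos: [489.7, -41.6, 200.2]
ee_rot: [-0.0, 0.708, 0.706, -0.0]
wrist_force: [0.1, -0.7, -0.5]
gripper_width: 91.7
gripper_force: 0.0
[489.75599093 -41.76488784 200.34208393] 1.525
[[0.4943, -0.0683, 0.0004], [-0.0002, 0.0003, -0.0026]]
```

View pics/w1.png

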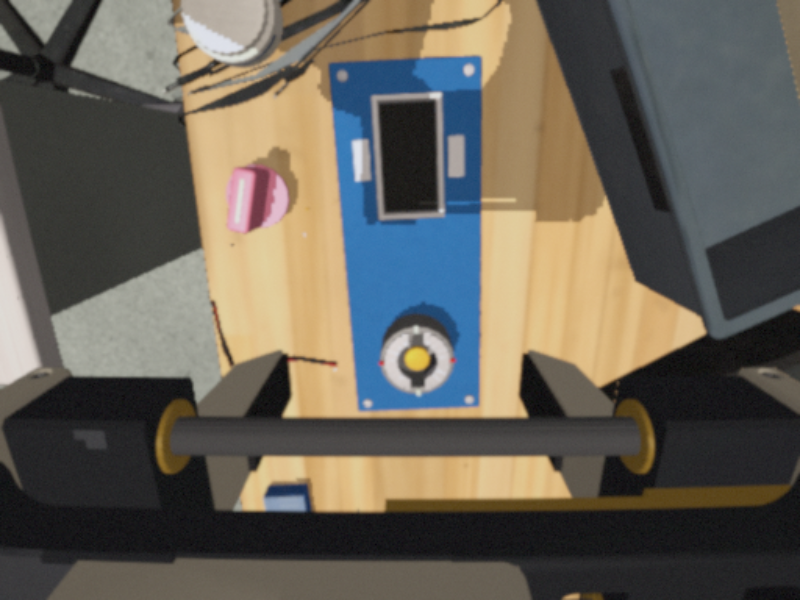

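The wrist view shows the module screws at (343,76), (469,70), (368,403), (469,400). The bay's top-edge corners are (372,96), (441,93), (445,217), (379,219), and the socket centre is (417,359) with red marks at (381,363) and (453,359). Next I go over the parts.

```bash
python3 - <<'E'
from h import *
f=lambda u,v,z: atz('wrist',(u+.5)/1.5625-.5,(v+.5)/1.5625-.5,z)
S=np.array([f(*p,6) for p in[(343,76),(469,70),(368,403),(469,400)]]);print(S.round(1),S.mean(0))
B=np.array([f(*p,22) for p in[(372,96),(441,93),(445,217),(379,219)]]);print(B.round(1),B.mean(0))
print(f(417,359,40),f(381,363,40),f(453,359,40))
e=B.mean(0)-f(417,359,40);print(np.degrees(np.arctan2(e[1],e[0])),np.hypot(e[0],e[1]))
E
python3 -m pendant '[{"dp":[0.494,-0.068,0],"twist":[0,0,0],"gripper":1},{"dp":[0.494,-0.068,0],"twist":[0,0,0],"gripper":1},{"dp":[0.494,-0.068,0],"twist":[0,0,0],"gripper":1},{"dp":[0.494,-0.068,0],"twist":[0,0,0],"gripper":1},{"dp":[0.494,-0.068,0],"twist":[0,0,0],"gripper":1},{"dp":[0.494,-0.068,0],"twist":[0,0,0],"gripper":1},{"dp":[0.494,-0.068,0],"twist":[0,0,0],"gripper":1}]'
python3 - <<'E'
from h import *
im,d=snap('wrist');cv2.imwrite('pics/w2.png',cv2.resize(im,(800,600)));print(ctrl.sense()['tool_pos'],ctrl.sense()['time_s'])
E
```

```text
[[ 444.7   99.5    6. ]
 [ 536.4  103.3    6. ]
 [ 455.6 -170.9    6. ]
 [ 547.4 -168.     6. ]] [496.0397343  -34.03278714   6.        ]
[[466.6  83.7  22. ]
 [515.2  85.6  22. ]
 [520.   -1.2  22. ]
 [470.   -2.6  22. ]] [492.92755106  41.38703909  22.        ]
[ 498.94655913 -110.57128179   40.        ] [ 470.32664255 -114.0157609    40.        ] [ 527.51341673 -110.65715502   40.        ]
92.26827706585735 152.07747940403738
time_s: 2.4
tool_pos: [450.5, 254.6, 200.3]
ee_rot: [0.0, 0.708, 0.706, -0.0]
wrist_force: [-0.4, -0.8, -0.1]
gripper_width: 92.3
gripper_force: 0.0
[450.66616759 254.3407668  200.3225593 ] 2.45
```

View pics/w2.png

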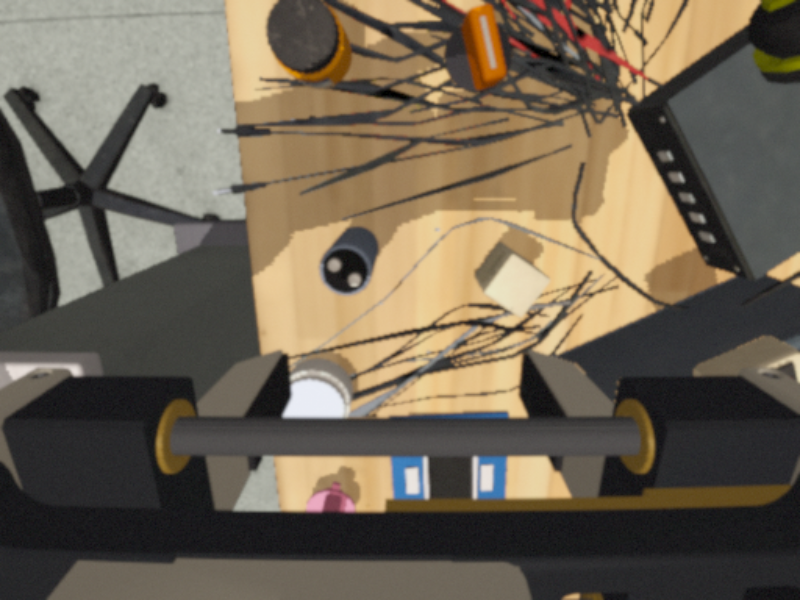

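The view shows the plug at (485,47), jar at (303,37), capacitor top at (345,271) and relay top at about (517,283). I enlarge the relay.

Run:
```python
from h import *
im=np.load('wrist.npz')['im'];cv2.imwrite('pics/c2.png',cv2.resize(im[135:215,200:360],None,fx=5,fy=5,interpolation=cv2.INTER_CUBIC))
```

```text
(no output)
```

View pics/c2.png

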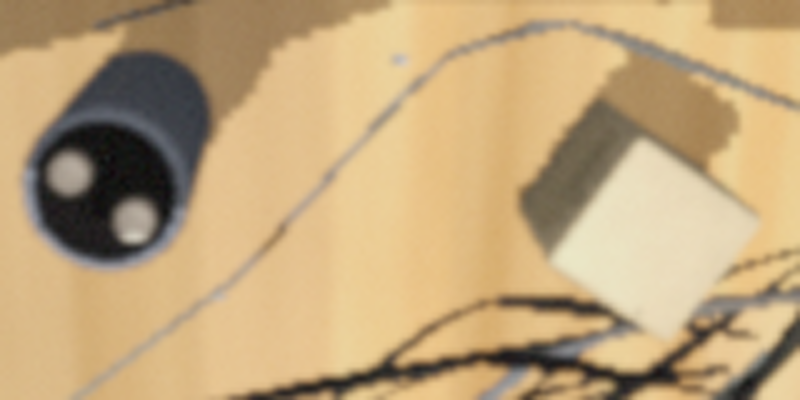

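Relay top corners in the crop are (640,138), (758,218), (670,338), (550,260), and the capacitor top centre is (105,188).

Run:
```python
from h import *
f=lambda u,v,z: atz('wrist',200+(u+.5)/5-.5,135+(v+.5)/5-.5,z)
C=np.array([f(*p,54) for p in[(640,138),(758,218),(670,338),(550,260)]])
print(C.round(1),C.mean(0))
for i in range(4):
    e=C[(i+1)%4]-C[i];print(np.hypot(*e[:2]),np.degrees(np.arctan2(e[1],e[0])))
print('cap',f(105,188,80))
c=C.mean(0);e=C[1]-C[0]
a=np.degrees(np.arctan2(e[1],e[0]))
for k in(0,90,180,270):
    y=(a+k+180)%360-180
    if 30<y<150: print('yaw',y); delta([c[0],c[1],130],np.radians(y)); delta([c[0],c[1],24],np.radians(y))
```

```text
[[525.9 273.4  54. ]
 [553.7 255.1  54. ]
 [536.1 226.5  54. ]
 [507.4 245.4  54. ]] [530.79249588 250.09172544  54.        ]
33.33558154116434 -33.210975446543344
33.55675066068606 -121.6603099556586
34.30362040701955 146.73162051444308
33.51014690842945 56.68652981518372
cap [411.4480665  268.78378107  80.        ]
yaw 56.78902455345667
[[-0.0064, 0.1336, 0.1172], [0.0001, 0.0004, 0.3663]]
[[-0.0063, 0.1336, 0.2939], [0.0001, 0.0004, 0.3663]]
yaw 146.78902455345667
[[-0.0064, 0.1336, 0.1172], [-0.0002, 0.0004, -0.6337]]
[[-0.0063, 0.1336, 0.2939], [-0.0002, 0.0004, -0.6337]]
```

Run:
```python
from h import *
A=np.r_[cloud('wrist')[0].reshape(-1,3),cloud('top')[0].reshape(-1,3)]
A=A[(A[:,2]<150)&(A[:,2]>-20)]
for y in(57,147):
    a=np.radians(y);tx=np.array([np.cos(a),np.sin(a)]);ty=np.array([np.sin(a),-np.cos(a)])
    d=A[:,:2]-[531,248.5];u=d@tx;v=d@ty
    for s in(1,-1):
        m=(abs(u)<42)&(v*s>36)&(v*s<105);n=(abs(u)<15)&(v*s>36)&(v*s<70)
        print(y,s,np.percentile(A[m,2],[50,90,99,100]).round(),np.percentile(A[n,2],[50,99,100]).round())
```

```text
57 1 [  1.  63. 128. 141.] [20. 50. 51.]
57 -1 [-0.  4. 80. 82.] [-0.  7.  9.]
147 1 [-0.  4. 42. 52.] [-0. 37. 40.]
147 -1 [ 1.  7. 25. 33.] [ 2. 26. 29.]
```

Yaw 147 has clear space on both sides, so I use it.

```bash
python3 -m pendant '[{"dp":[-0.008,0.134,0.08],"twist":[0,0,-0.634],"gripper":1},{"dp":[-0.008,0.134,0.08],"twist":[0,0,-0.634],"gripper":1},{"dp":[-0.008,0.134,0.1],"twist":[0,0,-0.634],"gripper":1},{"dp":[-0.008,0.134,0.1],"twist":[0,0,-0.634],"gripper":1},{"dp":[-0.008,0.134,0.1],"twist":[0,0,-0.634],"gripper":1},{"dp":[-0.008,0.134,0.13],"twist":[0,0,-0.634],"gripper":1},{"dp":[-0.008,0.134,0.2],"twist":[0,0,-0.634],"gripper":1},{"dp":[-0.008,0.134,0.25],"twist":[0,0,-0.634],"gripper":1},{"dp":[-0.008,0.134,0.29],"twist":[0,0,-0.634],"gripper":1},{"dp":[-0.008,0.134,0.29],"twist":[0,0,-0.634],"gripper":1},{"dp":[-0.008,0.134,0.29],"twist":[0,0,-0.634],"gripper":1}]'; python3 -m pendant '[{"dp":[0,0,0],"twist":[0,0,0],"gripper":0.2},{"dp":[0,0,0],"twist":[0,0,0],"gripper":0.2},{"dp":[0,0,0],"twist":[0,0,0],"gripper":0.2},{"dp":[0,0,0],"twist":[0,0,0],"gripper":0.2},{"dp":[0,0,0],"twist":[0,0,0],"gripper":0.2},{"dp":[0,0,0],"twist":[0,0,0],"gripper":0.2}]' 20
```

```text
time_s: 3.82
tool_pos: [531.7, 250.2, 27.4]
ee_rot: [0.001, 0.285, 0.958, 0.0]
wrist_force: [-0.1, 0.9, 0.5]
gripper_width: 91.9
gripper_force: 0.0
time_s: 4.58
tool_pos: [530.5, 251.0, 26.2]
ee_rot: [-0.0, 0.285, 0.959, -0.0]
wrist_force: [0.4, -0.8, -0.3]
gripper_width: 36.3
gripper_force: 0.2
```

```bash
python3 -m pendant '[{"dp":[0,0,0],"twist":[0,0,0],"gripper":0.2},{"dp":[0,0,-0.08],"twist":[0,0,0],"gripper":0.2},{"dp":[0,0,-0.16],"twist":[0,0,0],"gripper":0.2},{"dp":[0,0,-0.22],"twist":[0,0,0],"gripper":0.2},{"dp":[0,0,-0.22],"twist":[0,0,0],"gripper":0.2}]'
python3 - <<'E'
from h import *
delta([493,-55,160],np.radians(92.3))
E
```

```text
time_s: 5.2
tool_pos: [532.2, 251.6, 161.4]
ee_rot: [0.003, 0.285, 0.959, 0.002]
wrist_force: [-0.8, -0.0, -1.3]
gripper_width: 35.9
gripper_force: 20.0
[[-0.2241, -0.464, 0.001], [0.0041, 0.0009, 0.607]]
```

```bash
python3 -m pendant '[{"dp":[-0.224,-0.464,0],"twist":[0,0,0.607],"gripper":0.2},{"dp":[-0.224,-0.464,0],"twist":[0,0,0.607],"gripper":0.2},{"dp":[-0.224,-0.464,0],"twist":[0,0,0.607],"gripper":0.2},{"dp":[-0.224,-0.464,0],"twist":[0,0,0.607],"gripper":0.2},{"dp":[-0.224,-0.464,0],"twist":[0,0,0.607],"gripper":0.2},{"dp":[-0.224,-0.464,0],"twist":[0,0,0.607],"gripper":0.2},{"dp":[-0.224,-0.464,0],"twist":[0,0,0.607],"gripper":0.2},{"dp":[-0.224,-0.464,0],"twist":[0,0,0.607],"gripper":0.2}]'
python3 - <<'E'
from h import *
im,d=snap('wrist');cv2.imwrite('pics/w3.png',cv2.resize(im,(800,600)));print(ctrl.sense()['tool_pos'],ctrl.sense()['time_s'])
E
```

```text
time_s: 6.2
tool_pos: [491.2, -54.1, 157.8]
ee_rot: [-0.001, 0.692, 0.722, -0.0]
wrist_force: [-0.0, -0.5, -0.8]
gripper_width: 35.9
gripper_force: 20.0
[491.2870976  -54.09011532 157.95030136] 6.25
```

View pics/w3.png

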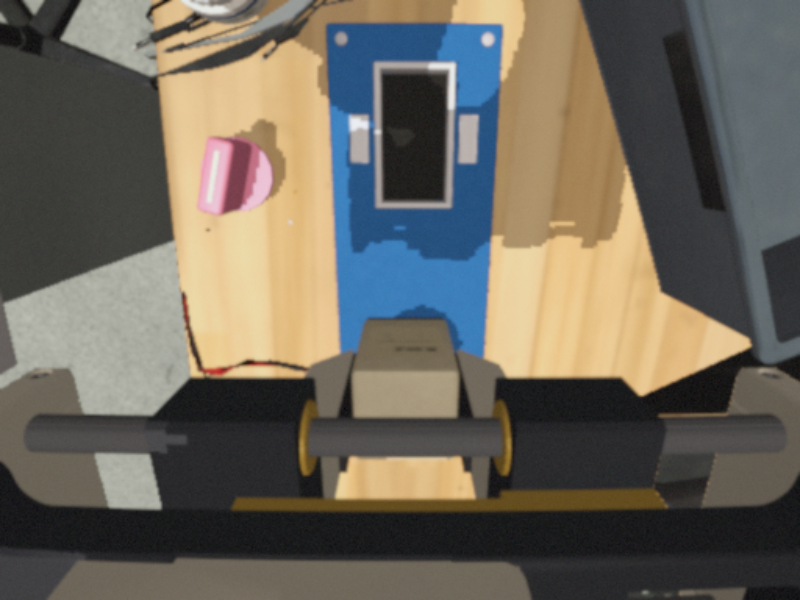

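Bay top corners are at (376,62), (456,63), (452,209), (376,208). The held relay's lower front edge runs from (365,320) to (448,320), centred.

Run:
```python
from h import *
f=lambda u,v,z: atz('wrist',(u+.5)/1.5625-.5,(v+.5)/1.5625-.5,z)
B=np.array([f(*p,22) for p in[(376,62),(456,63),(452,209),(376,208)]]);print(B.round(1),B.mean(0))
e=(B[0]+B[1]-B[2]-B[3])/2;print(np.hypot(*e[:2]),np.degrees(np.arctan2(e[1],e[0])))
S=[f(341,38,6),f(488,40,6)];print(S)
tp=np.array(ctrl.sense()['tool_pos']);print(tp)
zb=tp[2]-26.2; print('relay bottom edge',f(365,320,zb),f(448,320,zb), 'top',f(353,375,zb+54),f(458,375,zb+54),f(353,417,zb+54))
P,im,ok=cloud('wrist')
# rows of relay front in depth
for v in(210,220,230): print(P[v,258].round(1))
q=P.reshape(-1,3);m=(q[:,2]>17)&(q[:,2]<27)&(abs(q[:,0]-492)<45)&(abs(q[:,1]-40)<65);print('bay rim',q[m].min(0),q[m].max(0),np.percentile(q[m],[2,98],axis=0))
```

```text
[[467.4  84.2  22. ]
 [515.7  85.8  22. ]
 [519.7  -1.6  22. ]
 [469.7  -3.1  22. ]] [493.11368976  41.34062934  22.        ]
87.45509913716026 92.05732434313656
[array([443.91507899, 100.22613015,   6.        ]), array([536.40466453, 103.23579352,   6.        ])]
[491.2870976  -54.09011532 157.95030136]
relay bottom edge [472.6485323  -40.48044353 131.75030136] [509.55258292 -38.84506931 131.75030136] top [473.36945745 -39.47332687 185.75030136] [507.77682499 -37.94545027 185.75030136] [473.47162648 -55.38669701 185.75030136]
[489.7 -36.5 150. ]
[489.7 -36.5 165.6]
[489.8 -37.1 177.7]
bay rim [465.91208613  -2.78899216  17.02354554] [518.40718285  86.07241432  24.11975028] [[467.44204585  -2.0522647   18.64656192]
 [517.28948974  84.98723761  23.1265794 ]]
```

Run:
```python
from h import *
delta([492.3,63.5,70],np.radians(92.1));delta([492.3,63.5,32.5],np.radians(92.1))
```

```text
[[0.1957, 0.0102, 0.1466], [-0.0004, -0.0002, 0.0041]]
[[0.1957, 0.0103, 0.2091], [-0.0004, -0.0002, 0.0041]]
```

```bash
python3 -m pendant '[{"dp":[0.1,0.005,0.05],"twist":[0,0,0.004],"gripper":0.2},{"dp":[0.196,0.010,0.12],"twist":[0,0,0.004],"gripper":0.2},{"dp":[0.196,0.010,0.14],"twist":[0,0,0.004],"gripper":0.2},{"dp":[0.196,0.010,0.147],"twist":[0,0,0.004],"gripper":0.2},{"dp":[0.196,0.010,0.165],"twist":[0,0,0.004],"gripper":0.2},{"dp":[0.196,0.010,0.18],"twist":[0,0,0.004],"gripper":0.2},{"dp":[0.196,0.010,0.195],"twist":[0,0,0.004],"gripper":0.2},{"dp":[0.196,0.010,0.208],"twist":[0,0,0.004],"gripper":0.2},{"dp":[0.196,0.010,0.208],"twist":[0,0,0.004],"gripper":0.2},{"dp":[0.196,0.010,0.208],"twist":[0,0,0.004],"gripper":0.2}]'
```

```text
time_s: 7.5
tool_pos: [492.7, 62.1, 33.6]
ee_rot: [0.0, 0.695, 0.719, 0.0]
wrist_force: [0.9, -1.4, -1.5]
gripper_width: 35.7
gripper_force: 20.0
```

```bash
python3 -m pendant '[{"dp":[0,0,0],"twist":[0,0,0],"gripper":0.65},{"dp":[0,0,0],"twist":[0,0,0],"gripper":0.65},{"dp":[0,0,0],"twist":[0,0,0],"gripper":0.65},{"dp":[0,0,-0.08],"twist":[0,0,0],"gripper":0.65},{"dp":[0,0,-0.18],"twist":[0,0,0],"gripper":1},{"dp":[0,0,-0.25],"twist":[0,0,0],"gripper":1},{"dp":[0,0,-0.25],"twist":[0,0,0],"gripper":1}]'
python3 - <<'E'
from h import *
s=ctrl.sense();print(s['tool_pos'],s['time_s'],s['qpos'])
snap('wrist');P,im,ok=cloud('wrist');q=P.reshape(-1,3);m=(q[:,2]>40)&(q[:,2]<75)&(abs(q[:,0]-492)<40)&(abs(q[:,1]-60)<45);print(m.sum(),np.percentile(q[m],[2,50,98],axis=0).round(1))
snap('top');P,im,ok=cloud('top');q=P.reshape(-1,3);m=(q[:,2]>45)&(q[:,2]<75)&(abs(q[:,0]-492)<40)&(abs(q[:,1]-60)<45);print(m.sum(),np.percentile(q[m],[2,50,98],axis=0).round(1) if m.sum() else '')
c=[411.5,267]
delta([*c,180],np.radians(92.1));delta([*c,36],np.radians(92.1))
E
```

```text
time_s: 8.38
tool_pos: [494.5, 62.2, 186.9]
ee_rot: [0.003, 0.695, 0.719, 0.003]
wrist_force: [0.8, -0.2, 0.3]
gripper_width: 85.0
gripper_force: 0.0
[494.50057822  62.20262004 186.93931269] 8.375 [-2.87068604e-02  3.26746813e-01  1.66423931e+00 -1.01581286e-04
  1.14296886e+00 -6.25974127e-02]
1236 [[475.2  44.1  43.4]
 [492.1  64.2  59.7]
 [509.3  79.5  61.2]]
0 
[[0.3456, -0.123, 0.0054], [-0.0, 0.0001, -0.0018]]
[[0.3457, -0.1229, 0.2454], [-0.0, 0.0001, -0.0018]]
```

```bash
python3 -m pendant '[{"dp":[0.26,-0.126,0],"twist":[0,0,0],"gripper":1},{"dp":[0.26,-0.126,0],"twist":[0,0,0],"gripper":1},{"dp":[0.26,-0.126,0],"twist":[0,0,0],"gripper":1},{"dp":[0.26,-0.126,0],"twist":[0,0,0],"gripper":1},{"dp":[0.26,-0.126,0],"twist":[0,0,0],"gripper":1}]'
python3 - <<'E'
from h import *
s=ctrl.sense();print(s['tool_pos'],s['time_s'])
snap('wrist');P,im,ok=cloud('wrist');q=P.reshape(-1,3)
m=(q[:,2]>74)&(q[:,2]<95)&(abs(q[:,0]-411)<40)&(abs(q[:,1]-265)<45);a=q[m];print(m.sum(),np.percentile(a,[1,50,99],axis=0).round(1),(np.percentile(a,1,axis=0)+np.percentile(a,99,axis=0))/2)
c,r=cv2.minEnclosingCircle(a[:,:2].astype(np.float32));print(c,r)
delta([*c,180],np.radians(92.1));delta([*c,36],np.radians(92.1))
E
```

```text
time_s: 9.1
tool_pos: [411.5, 215.1, 182.4]
ee_rot: [-0.0, 0.695, 0.719, -0.001]
wrist_force: [0.0, -0.0, -0.2]
gripper_width: 91.8
gripper_force: 0.0
[411.4566066  215.10175369 182.36700716] 9.1
1147 [[394.7 252.   77.4]
 [410.8 268.8  80.6]
 [427.1 284.6  86.8]] [410.89018087 268.31474106  82.11465524]
(410.8617248535156, 268.07061767578125) 17.560258865356445
[[0.0889, 0.0013, 0.0042], [-0.001, 0.0006, -0.0022]]
[[0.0892, 0.0017, 0.2442], [-0.001, 0.0006, -0.0022]]
```

```bash
python3 -m pendant '[{"dp":[0.089,0.0017,0],"twist":[0,0,0],"gripper":1},{"dp":[0.089,0.0017,0.01],"twist":[0,0,0],"gripper":1},{"dp":[0.089,0.0017,0.1],"twist":[0,0,0],"gripper":1},{"dp":[0.089,0.0017,0.18],"twist":[0,0,0],"gripper":1},{"dp":[0.089,0.0017,0.24],"twist":[0,0,0],"gripper":1},{"dp":[0.089,0.0017,0.244],"twist":[0,0,0],"gripper":1},{"dp":[0.089,0.0017,0.244],"twist":[0,0,0],"gripper":0.2},{"dp":[0.089,0.0017,0.244],"twist":[0,0,0],"gripper":0.2},{"dp":[0.089,0.0017,0.244],"twist":[0,0,0],"gripper":0.2},{"dp":[0.089,0.0017,0.244],"twist":[0,0,0],"gripper":0.2},{"dp":[0.089,0.0017,0.244],"twist":[0,0,0],"gripper":0.2},{"dp":[0.089,0.0017,0.244],"twist":[0,0,0],"gripper":0.2}]';python3 -m pendant '[{"dp":[0,0,0],"twist":[0,0,0],"gripper":0.2},{"dp":[0,0,0],"twist":[0,0,0],"gripper":0.2}]'
python3 - <<'E'
from h import *
delta([494,22.5,150],np.radians(92.1))
E
```

```text
time_s: 10.65
tool_pos: [410.9, 269.0, 37.1]
ee_rot: [0.0, 0.695, 0.719, -0.0]
wrist_force: [0.7, -0.3, 0.7]
gripper_width: 36.2
gripper_force: 0.0
time_s: 10.9
tool_pos: [411.0, 269.0, 37.1]
ee_rot: [0.0, 0.695, 0.719, 0.0]
wrist_force: [0.6, 0.1, 0.5]
gripper_width: 34.5
gripper_force: 20.0
[[-0.4153, 0.1243, -0.1881], [0.0001, 0.0, -0.0018]]
```

```bash
python3 -m pendant '[{"dp":[0,0,-0.08],"twist":[0,0,0],"gripper":0.2},{"dp":[0,0,-0.16],"twist":[0,0,0],"gripper":0.2},{"dp":[-0.415,0.124,-0.19],"twist":[0,0,-0.002],"gripper":0.2},{"dp":[-0.415,0.124,-0.19],"twist":[0,0,-0.002],"gripper":0.2},{"dp":[-0.415,0.124,-0.19],"twist":[0,0,-0.002],"gripper":0.2},{"dp":[-0.415,0.124,-0.19],"twist":[0,0,-0.002],"gripper":0.2},{"dp":[-0.415,0.124,-0.19],"twist":[0,0,-0.002],"gripper":0.2},{"dp":[-0.415,0.124,-0.19],"twist":[0,0,-0.002],"gripper":0.2},{"dp":[-0.415,0.124,-0.19],"twist":[0,0,-0.002],"gripper":0.2},{"dp":[-0.415,0.124,-0.19],"twist":[0,0,-0.002],"gripper":0.2}]'
python3 - <<'E'
from h import *
print(ctrl.sense()['tool_pos'])
delta([493.8,23,70],np.radians(92.1));delta([493.8,23,44],np.radians(92.1))
E
```

```text
time_s: 12.15
tool_pos: [493.3, 24.0, 151.0]
ee_rot: [-0.0, 0.693, 0.721, -0.0]
wrist_force: [0.6, 0.4, -1.7]
gripper_width: 34.4
gripper_force: 20.0
[493.29032746  24.03155983 150.98655155]
[[-0.0018, 0.0008, 0.135], [-0.0003, -0.0001, 0.0016]]
[[-0.0018, 0.0009, 0.1783], [-0.0003, -0.0001, 0.0016]]
```

```bash
python3 -m pendant '[{"dp":[-0.002,0.001,0.07],"twist":[0,0,0],"gripper":0.2},{"dp":[-0.002,0.001,0.12],"twist":[0,0,0],"gripper":0.2},{"dp":[-0.002,0.001,0.135],"twist":[0,0,0],"gripper":0.2},{"dp":[-0.002,0.001,0.15],"twist":[0,0,0],"gripper":0.2},{"dp":[-0.002,0.001,0.165],"twist":[0,0,0],"gripper":0.2},{"dp":[-0.002,0.001,0.177],"twist":[0,0,0],"gripper":0.2},{"dp":[-0.002,0.001,0.178],"twist":[0,0,0],"gripper":0.2},{"dp":[-0.002,0.001,0.178],"twist":[0,0,0],"gripper":0.2}]'; python3 -m pendant '[{"dp":[0,0,0],"twist":[0,0,0],"gripper":0.6},{"dp":[0,0,0],"twist":[0,0,0],"gripper":0.6},{"dp":[0,0,0],"twist":[0,0,0],"gripper":0.6},{"dp":[0,0,-0.08],"twist":[0,0,0],"gripper":0.6},{"dp":[0,0,-0.18],"twist":[0,0,0],"gripper":1},{"dp":[0,0,-0.25],"twist":[0,0,0],"gripper":1},{"dp":[-0.15,0,-0.25],"twist":[0,0,0],"gripper":1},{"dp":[-0.15,0,-0.25],"twist":[0,0,0],"gripper":1},{"dp":[-0.15,0,-0.25],"twist":[0,0,0],"gripper":1}]'
python3 - <<'E'
from h import *
s=ctrl.sense();print(s['tool_pos'],s['time_s'])
im,_=snap('wrist');cv2.imwrite('pics/w4.png',cv2.resize(im,(800,600)))
P,im,ok=cloud('wrist');q=P.reshape(-1,3)
for lo,hi,y in((50,66,62),(82,100,22)):
    m=(q[:,2]>lo)&(q[:,2]<hi)&(abs(q[:,0]-492)<40)&(abs(q[:,1]-y)<24);a=q[m];print(m.sum(),np.percentile(a,[2,50,98],axis=0).round(1))
delta([498,265,190],np.radians(92.1))
E
```

```text
time_s: 13.15
tool_pos: [494.6, 21.4, 44.6]
ee_rot: [0.0, 0.694, 0.72, 0.0]
wrist_force: [0.0, 0.4, -1.9]
gripper_width: 34.9
gripper_force: 20.0
time_s: 14.28
tool_pos: [497.7, -70.1, 194.4]
ee_rot: [0.0, 0.695, 0.719, 0.0]
wrist_force: [0.0, 0.7, 0.1]
gripper_width: 91.6
gripper_force: 0.0
[497.72087794 -70.05135382 194.41254012] 14.275
1559 [[475.9  43.2  57.6]
 [492.7  61.2  59.6]
 [509.6  78.4  61.3]]
1186 [[479.3   5.1  83.9]
 [494.1  20.5  86.6]
 [509.6  35.6  92.3]]
[[0.5561, 0.0202, 0.0073], [-0.0001, -0.0002, -0.001]]
```

View pics/w4.png

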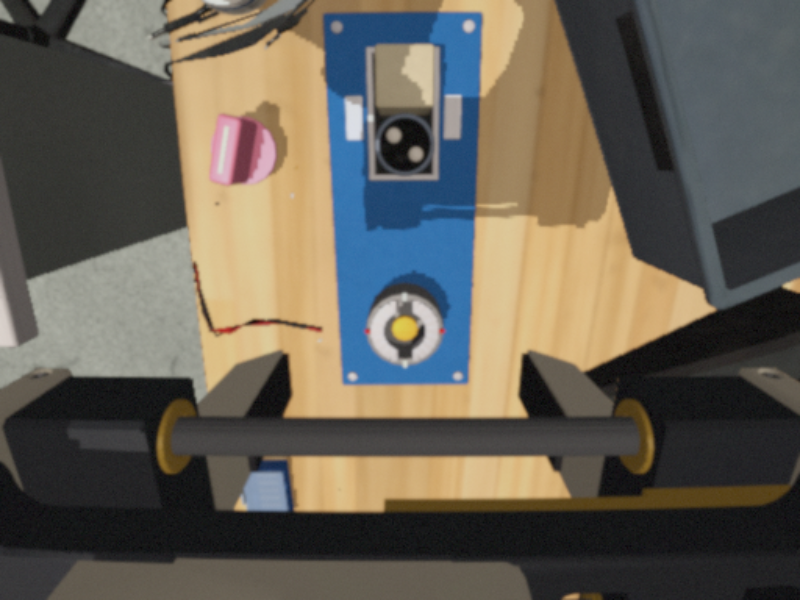

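Both parts stand in the bay, relay top at (407,75) and capacitor at (405,145). The socket's white marks are at (405,297) and (405,364), its red marks at (367,330) and (442,331). Next is the plug.

```bash
python3 - <<'E'
from h import *
f=lambda u,v,z: atz('wrist',(u+.5)/1.5625-.5,(v+.5)/1.5625-.5,z)
print([f(*p,40).round(1) for p in[(405,297),(405,364),(367,330),(442,331),(404.5,330)]])
P,im,ok=cloud('wrist');q=P.reshape(-1,3)
m=(q[:,2]>33)&(q[:,2]<47)&(abs(q[:,0]-498)<40)&(abs(q[:,1]+114)<40);a=q[m];print(m.sum(),np.median(a[:,2]),np.percentile(a,[1,99],axis=0).round(1),cv2.minEnclosingCircle(a[:,:2].astype(np.float32)))
E
python3 -m pendant '[{"dp":[0.65,0.02,0],"twist":[0,0,0],"gripper":1},{"dp":[0.65,0.02,0],"twist":[0,0,0],"gripper":1},{"dp":[0.65,0.02,0],"twist":[0,0,0],"gripper":1},{"dp":[0.65,0.02,0],"twist":[0,0,0],"gripper":1},{"dp":[0.65,0.02,0],"twist":[0,0,0],"gripper":1},{"dp":[0.65,0.02,0],"twist":[0,0,0],"gripper":1},{"dp":[0.65,0.02,0],"twist":[0,0,0],"gripper":1},{"dp":[0.65,0.02,0],"twist":[0,0,0],"gripper":1}]'
python3 - <<'E'
from h import *
s=ctrl.sense();print(s['tool_pos'],s['time_s'])
im,_=snap('wrist');c=im[0:384,130:400]
cv2.imwrite('pics/w5.png',cv2.resize(im[60:240,180:420],None,fx=3.3,fy=3.3,interpolation=cv2.INTER_CUBIC))
P,im,ok=cloud('wrist');q=P.reshape(-1,3)
m=(q[:,2]>49)&(q[:,2]<62)&(abs(q[:,0]-496)<40)&(abs(q[:,1]-403)<40);a=q[m];print(m.sum(),cv2.minAreaRect(a[:,:2].astype(np.float32)))
m=(q[:,2]>14)&(q[:,2]<24)&(abs(q[:,0]-496)<40)&(abs(q[:,1]-403)<40);a=q[m];print(m.sum(),np.percentile(a,[1,99],axis=0).round(1))
E
```

```text
[array([498.3, -85.6,  40. ]), array([ 500.3, -140.5,   40. ]), array([ 470.3, -112.9,   40. ]), array([ 527.5, -111.8,   40. ]), array([ 498.9, -111.9,   40. ])]
1444 39.0316257049781 [[ 470.5 -140.9   33.5]
 [ 526.4  -84.1   41.3]] ((498.4180603027344, -113.49496459960938), 30.312280654907227)
time_s: 15.32
tool_pos: [494.3, 322.7, 193.8]
ee_rot: [-0.0, 0.693, 0.721, -0.001]
wrist_force: [-0.1, -0.2, -0.6]
gripper_width: 92.0
gripper_force: 0.0
[494.28614174 322.70610003 193.78311408] 15.325
699 ((501.49493408203125, 406.3379821777344), (16.048980712890625, 43.393253326416016), 15.806099891662598)
765 [[478.4 384.9  17.7]
 [524.5 426.9  21.3]]
```

View pics/w5.png

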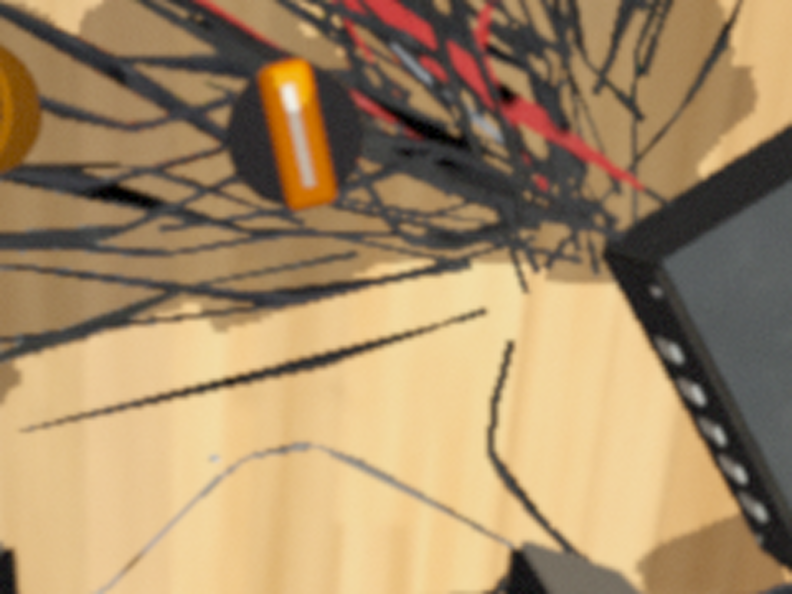

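The plug is at (295,135) in the crop, upright, its bar tilted a little left at the top, which matches the cloud fit: centre (501.5, 406.3), bar axis 105.8°.

Run:
```python
from h import *
A=np.r_[cloud('wrist')[0].reshape(-1,3),cloud('top')[0].reshape(-1,3)];A=A[(A[:,2]<300)&(A[:,2]>-20)]
a=np.radians(105.8);tx=np.array([np.cos(a),np.sin(a)]);ty=np.array([np.sin(a),-np.cos(a)])
d=A[:,:2]-[501.5,406.3];u=d@tx;v=d@ty
for s in(1,-1):
    m=(abs(u)<42)&(v*s>30)&(v*s<105);print(s,np.percentile(A[m,2],[50,99,100]).round())
delta([501.5,406.3,110],a);delta([501.5,406.3,25.5],a)
```

```text
1 [ 9. 15. 20.]
-1 [275. 299. 300.]
[[0.1411, 0.0168, 0.1397], [-0.0006, 0.0006, -0.1513]]
[[0.1412, 0.0169, 0.2805], [-0.0006, 0.0006, -0.1513]]
```

```bash
python3 -m pendant '[{"dp":[0.141,0.017,0.05],"twist":[0,0,-0.151],"gripper":0.65},{"dp":[0.141,0.017,0.1],"twist":[0,0,-0.151],"gripper":0.65},{"dp":[0.141,0.017,0.14],"twist":[0,0,-0.151],"gripper":0.65},{"dp":[0.141,0.017,0.2],"twist":[0,0,-0.151],"gripper":0.65},{"dp":[0.141,0.017,0.25],"twist":[0,0,-0.151],"gripper":0.65},{"dp":[0.141,0.017,0.28],"twist":[0,0,-0.151],"gripper":0.65},{"dp":[0.141,0.017,0.28],"twist":[0,0,-0.151],"gripper":0.65},{"dp":[0.141,0.017,0.28],"twist":[0,0,-0.151],"gripper":0.65}]';python3 -m pendant '[{"dp":[0,0,0],"twist":[0,0,0],"gripper":0},{"dp":[0,0,0],"twist":[0,0,0],"gripper":0},{"dp":[0,0,0],"twist":[0,0,0],"gripper":0},{"dp":[0,0,0],"twist":[0,0,0],"gripper":0},{"dp":[0,0,0],"twist":[0,0,0],"gripper":0},{"dp":[0,0,0],"twist":[0,0,0],"gripper":0},{"dp":[0,0,0],"twist":[0,0,0],"gripper":0}]' 45
```

```text
time_s: 16.38
tool_pos: [503.4, 406.6, 27.7]
ee_rot: [0.0, 0.604, 0.797, 0.001]
wrist_force: [0.5, 0.4, 0.3]
gripper_width: 59.7
gripper_force: 0.0
time_s: 17.25
tool_pos: [502.3, 406.6, 26.2]
ee_rot: [-0.0, 0.604, 0.797, -0.0]
wrist_force: [0.1, 0.2, 0.3]
gripper_width: 16.0
gripper_force: 45.0
```

```bash
python3 -m pendant '[{"dp":[0,0,-0.08],"twist":[0,0,0],"gripper":0},{"dp":[0,0,-0.16],"twist":[0,0,0],"gripper":0},{"dp":[0,0,-0.24],"twist":[0,0,0],"gripper":0},{"dp":[0,0,-0.24],"twist":[0,0,0],"gripper":0}]'
python3 - <<'E'
from h import *
delta([499,-195,165],np.radians(92.1))
E
```

```text
time_s: 17.75
tool_pos: [504.3, 407.8, 175.0]
ee_rot: [0.002, 0.604, 0.797, 0.004]
wrist_force: [-0.8, -0.7, -2.5]
gripper_width: 15.6
gripper_force: 45.0
[[-0.9648, -0.2806, 0.0119], [0.0052, -0.0022, 0.1512]]
```

```bash
python3 -m pendant '[{"dp":[-0.963,-0.281,0],"twist":[0,0,0.151],"gripper":0},{"dp":[-0.963,-0.281,0],"twist":[0,0,0.151],"gripper":0},{"dp":[-0.963,-0.281,0],"twist":[0,0,0.151],"gripper":0},{"dp":[-0.963,-0.281,0],"twist":[0,0,0.151],"gripper":0},{"dp":[-0.963,-0.281,0],"twist":[0,0,0.151],"gripper":0},{"dp":[-0.963,-0.281,0],"twist":[0,0,0.151],"gripper":0},{"dp":[-0.963,-0.281,0],"twist":[0,0,0.151],"gripper":0},{"dp":[-0.963,-0.281,0],"twist":[0,0,0.151],"gripper":0},{"dp":[-0.963,-0.281,0],"twist":[0,0,0.151],"gripper":0},{"dp":[-0.963,-0.281,0],"twist":[0,0,0.151],"gripper":0},{"dp":[-0.963,-0.281,0],"twist":[0,0,0.151],"gripper":0},{"dp":[-0.963,-0.281,0],"twist":[0,0,0.151],"gripper":0}]'
python3 - <<'E'
from h import *
s=ctrl.sense();print(s['tool_pos'],s['time_s'])
im,_=snap('wrist')
cv2.imwrite('pics/w6.png',cv2.resize(im[20:260,130:390],None,fx=2.5,fy=2.5,interpolation=cv2.INTER_CUBIC))
P,im,ok=cloud('wrist');q=P.reshape(-1,3)
m=(q[:,2]>33)&(q[:,2]<47)&(abs(q[:,0]-498)<40)&(abs(q[:,1]+114)<40);a=q[m];print(m.sum(),np.median(a[:,2]),np.percentile(a,[1,99],axis=0).round(1),cv2.minEnclosingCircle(a[:,:2].astype(np.float32)))
E
```

```text
time_s: 19.25
tool_pos: [495.8, -194.5, 169.3]
ee_rot: [-0.001, 0.694, 0.72, -0.0]
wrist_force: [0.4, 0.4, -0.1]
gripper_width: 15.8
gripper_force: 45.0
[ 495.84859283 -194.53030919  169.26211119] 19.25
2211 38.97443542020778 [[ 470.9 -141.1   33.5]
 [ 526.5  -85.3   41.2]] ((498.7440185546875, -113.43938446044922), 30.136184692382812)
```

View pics/w6.png

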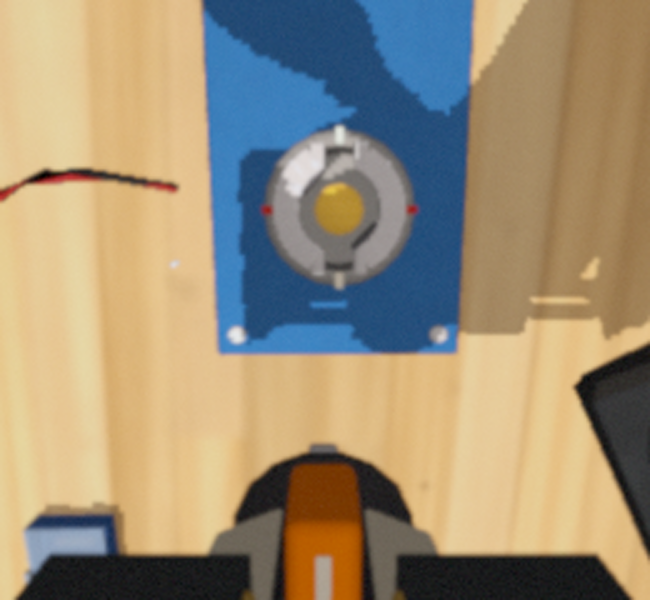

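Socket marks in the crop: white (340,134) and (339,280), red (267,210) and (412,210). The plug's flange front edge is at (323,453), with the lug tip just beyond it at (323,446).

Run:
```python
from h import *
f=lambda u,v,z: atz('wrist',130+(u+.5)/2.5-.5,20+(v+.5)/2.5-.5,z)
print([f(*p,40).round(1) for p in[(340,134),(339,280),(267,210),(412,210)]])
tp=np.load('wrist.npz')['p'];zb=tp[2]-26.2;print(tp,zb)
print('flange front -24:',f(323,453,zb+16)-[0,24,0],'lug -21',f(323,446,zb+7.5)-[0,21,0])
P,im,ok=cloud('wrist');q=P.reshape(-1,3)
m=(q[:,2]>zb+5)&(q[:,2]<zb+52)&(abs(q[:,0]-496)<9)&(abs(q[:,1]+194)<40);a=q[m];print(m.sum(),np.percentile(a,[1,50,99],axis=0).round(1))
z=q[:,2];m=(z>zb+10)&(z<zb+24)&(abs(q[:,0]-496)<30)&(abs(q[:,1]+180)<30);a=q[m];print(m.sum(),np.percentile(a,[1,99],axis=0).round(1))
f2=lambda y:None
delta([498.8,-113,100],np.radians(92.1));delta([498.8,-113,68],np.radians(92.1))
```

```text
[array([497.8, -85.6,  40. ]), array([ 499.9, -140.4,   40. ]), array([ 470.6, -114.5,   40. ]), array([ 527.2, -112.3,   40. ])]
[ 495.84859283 -194.53030919  169.26211119] 143.0621111875046
flange front -24: [ 494.80766908 -195.66727022  159.06211119] lug -21 [ 494.83468613 -193.7449159   150.56211119]
824 [[ 487.3 -184.2  149.4]
 [ 496.  -172.7  177. ]
 [ 504.9 -170.9  194.9]]
873 [[ 473.1 -189.1  160.4]
 [ 517.1 -171.   166.4]]
[[0.1348, 0.0098, 0.1161], [-0.0009, -0.0007, 0.0006]]
[[0.1347, 0.0098, 0.1694], [-0.0009, -0.0007, 0.0006]]
```

```bash
python3 -m pendant '[{"dp":[0.136,0.011,0],"twist":[0,0,0],"gripper":0},{"dp":[0.136,0.011,0.03],"twist":[0,0,0],"gripper":0},{"dp":[0.136,0.011,0.1],"twist":[0,0,0],"gripper":0},{"dp":[0.136,0.011,0.15],"twist":[0,0,0],"gripper":0},{"dp":[0.136,0.011,0.161],"twist":[0,0,0],"gripper":0},{"dp":[0.136,0.011,0.161],"twist":[0,0,0],"gripper":0},{"dp":[0.136,0.011,0.161],"twist":[0,0,0],"gripper":0},{"dp":[0.136,0.011,0.161],"twist":[0,0,0],"gripper":0}]'
python3 - <<'E'
from h import *
im,_=snap('wrist');s=ctrl.sense();print(s['tool_pos'],s['wrist_force'],s['moment'])
cv2.imwrite('pics/w7.png',cv2.resize(im[140:300,150:370],None,fx=3.6,fy=3.6,interpolation=cv2.INTER_CUBIC))
delta([499.5,-112.8,60],np.radians(92.1))
E
```

```text
time_s: 20.3
tool_pos: [500.7, -113.7, 74.8]
ee_rot: [0.001, 0.694, 0.72, 0.0]
wrist_force: [0.4, 0.2, -1.5]
gripper_width: 15.9
gripper_force: 45.0
[ 500.54746195 -113.71154241   74.59400103] [ 0.60884794  0.15738121 -1.41700379] [ 0.02422863 -0.11604824 -0.00032781]
[[0.0016, -0.0017, 0.0243], [0.001, 0.0005, 0.0001]]
```

View pics/w7.png

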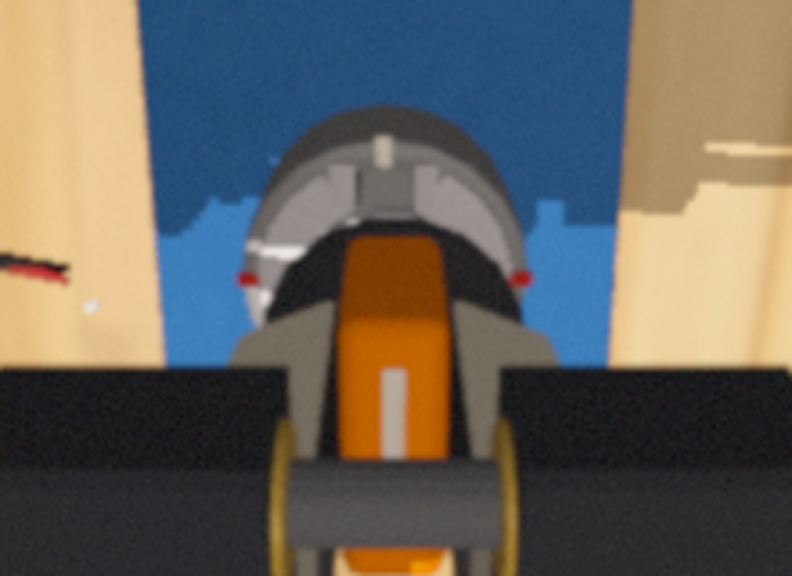

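The slot centre is at about (384,190) and the bar centre at (393,300), so the plug sits about 1.4 mm too far to +x. I correct that while descending slowly.

```bash
python3 -m pendant '[{"dp":[0.0016,-0.0023,0],"twist":[0,0,0],"gripper":0},{"dp":[0.0016,-0.0023,0.005],"twist":[0,0,0],"gripper":0},{"dp":[0.0016,-0.0023,0.010],"twist":[0,0,0],"gripper":0},{"dp":[0.0016,-0.0023,0.014],"twist":[0,0,0],"gripper":0},{"dp":[0.0016,-0.0023,0.018],"twist":[0,0,0],"gripper":0},{"dp":[0.0016,-0.0023,0.022],"twist":[0,0,0],"gripper":0},{"dp":[0.0016,-0.0023,0.022],"twist":[0,0,0],"gripper":0},{"dp":[0.0016,-0.0023,0.022],"twist":[0,0,0],"gripper":0}]'
python3 - <<'E'
from h import *
s=ctrl.sense();print(s['moment'])
delta([499.1,-112.8,50],np.radians(92.1))
E
```

```text
time_s: 21.35
tool_pos: [498.7, -112.6, 60.7]
ee_rot: [0.0, 0.694, 0.72, -0.0]
wrist_force: [-1.0, 0.6, 1.8]
gripper_width: 15.9
gripper_force: 45.0
[0.02333268 0.12734219 0.0069634 ]
[[-0.0004, 0.0007, 0.0179], [0.0001, 0.0001, 0.0002]]
```

The force rise is about 3 N, which is the plunger, so the nose is in the hole. I continue down.

```bash
python3 -m pendant '[{"dp":[0,0,0.004],"twist":[0,0,0],"gripper":0},{"dp":[0,0,0.008],"twist":[0,0,0],"gripper":0},{"dp":[0,0,0.012],"twist":[0,0,0],"gripper":0},{"dp":[0,0,0.016],"twist":[0,0,0],"gripper":0},{"dp":[0,0,0.018],"twist":[0,0,0],"gripper":0},{"dp":[0,0,0.018],"twist":[0,0,0],"gripper":0}]' 60; python3 -c "
from h import *
print(ctrl.sense()['moment'])"
```

```text
time_s: 22.1
tool_pos: [498.8, -112.6, 50.2]
ee_rot: [0.0, 0.694, 0.72, 0.0]
wrist_force: [-1.7, 0.7, 8.4]
gripper_width: 15.6
gripper_force: 60.0
[ 0.12383606  0.3774848  -0.02075742]
```

```bash
python3 -m pendant '[{"dp":[0,0,0.002],"twist":[0,0,0],"gripper":0},{"dp":[0,0,0.002],"twist":[0,0,0.05],"gripper":0},{"dp":[0,0,0.002],"twist":[0,0,0.1],"gripper":0},{"dp":[0,0,0.002],"twist":[0,0,0.17],"gripper":0},{"dp":[0,0,0.002],"twist":[0,0,0.24],"gripper":0},{"dp":[0,0,0.002],"twist":[0,0,0.24],"gripper":0}]'; python3 -c "
from h import *
print(ctrl.sense()['moment'])"
```

```text
time_s: 22.85
tool_pos: [500.2, -113.2, 50.1]
ee_rot: [0.002, 0.817, 0.577, 0.001]
wrist_force: [-2.7, -0.1, 14.5]
gripper_width: 15.7
gripper_force: 60.0
[ 0.10304175  0.40775525 -0.10503458]
```

```bash
python3 -m pendant '[{"dp":[0,0,0],"twist":[0,0,0.1],"gripper":0},{"dp":[0,0,0],"twist":[0,0,0.2],"gripper":0},{"dp":[0,0,0],"twist":[0,0,0.3],"gripper":0},{"dp":[0,0,0],"twist":[0,0,0.4],"gripper":0},{"dp":[0,0,0],"twist":[0,0,0.5],"gripper":0},{"dp":[0,0,0],"twist":[0,0,0.6],"gripper":0},{"dp":[0,0,0],"twist":[0,0,0.68],"gripper":0},{"dp":[0,0,0],"twist":[0,0,0.76],"gripper":0},{"dp":[0,0,0],"twist":[0,0,0.76],"gripper":0},{"dp":[0,0,0],"twist":[0,0,0.76],"gripper":0},{"dp":[0,0,0],"twist":[0,0,0.76],"gripper":0}]'
python3 - <<'E'
from h import *
s=ctrl.sense();print(s['moment'],s['qpos'].round(2));M=q2m(s['ee_rot']);print(np.degrees(np.arctan2(M[1,0],M[0,0])))
im,_=snap('wrist')
cv2.imwrite('pics/w8.png',cv2.resize(im[100:340,120:400],None,fx=2.5,fy=2.5,interpolation=cv2.INTER_CUBIC))
E
```

```text
time_s: 24.22
tool_pos: [500.4, -113.8, 50.2]
ee_rot: [0.001, 1.0, 0.018, 0.002]
wrist_force: [-2.1, -2.1, 13.9]
gripper_width: 15.8
gripper_force: 60.0
[-0.34353524  0.34994459 -0.0372304 ] [-0.37  0.53  1.78 -0.    0.82  1.16]
2.116380686706958
```

View pics/w8.png

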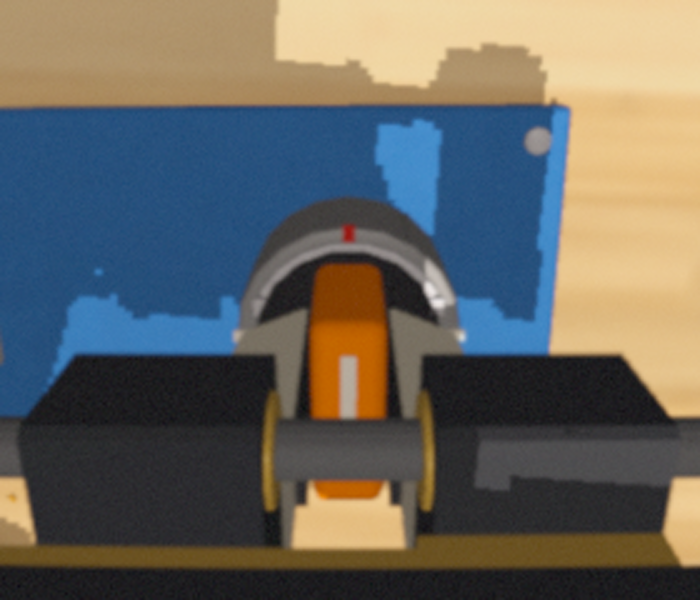

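The bar now points at the red mark (349,233) with the flange on the rim. I press slightly more, let it settle and hand in.

```bash
python3 -m pendant '[{"dp":[0,0,0.001],"twist":[0,0,0],"gripper":0},{"dp":[0,0,0.0015],"twist":[0,0,0],"gripper":0},{"dp":[0,0,0.0015],"twist":[0,0,0],"gripper":0},{"dp":[0,0,0.0015],"twist":[0,0,0],"gripper":0}]'; python3 -c "
from workcell import ctrl
print(ctrl.job_done())"
```

```text
time_s: 24.78
tool_pos: [500.5, -113.8, 50.2]
ee_rot: [0.001, 1.0, 0.019, 0.002]
wrist_force: [-3.5, -0.9, 22.2]
gripper_width: 15.4
gripper_force: 60.0
the job is handed in; nothing more can be done
None
```

I handed the job in at about 25 s. The relay and capacitor stand in the bay, and the plug is in the socket, turned a quarter turn clockwise and still gripped and pressed down with its flange on the rim; the hand-in returned no verdict.

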